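# Post a needle pack into the returns box

### The job

Return the pack of needles: draw it straight up out of its slot in the wooden rack and post it end first through the slot in the sloping top of the grey returns box. The weighted flap inside stops it half-way, so push it on in until it drops right into the box and the flap falls shut behind it. Leave the two steel needle plates standing in the rack and the other things where they are.

Things in the scene. Friction and masses are not known exactly. Their poses are not given: they have to be found in the camera images.
- pack_mid (a point): Centre of the needle pack: flat white and blue box 60 x 26 x 8 mm, 30 to 52 g. At the start it stands on end in one of the rack's three slots (which one varies), its lower 26 mm in the slot, the upper 34 mm showing; about 1 mm of play, so it may lean a few degrees. Axes: x across the 26 mm width, y along the length (up at the start), z through the thickness, out of the printed blue and white face.
- rack: Block of pale wood fixed to the table, 116 mm (its x) by 62 mm (y) by 36 mm high, with three upright slots 36 mm apart along its x, the middle one at its centre. Each slot is 10.5 mm (x) by 28 mm (y) and 26 mm deep. Origin at the centre of the underside, z up.
- needle_plate_1: Steel needle plate, 26 mm wide, 54 mm high, 5 mm thick, standing loose in one of the rack's slots, 28 mm of it above the block; it stays there. Origin at its lower end, 4 mm to the +x side of its middle plane, z up along it.
- needle_plate_2: A second needle plate, just like the first, in another slot of the rack.
- returns_box: Needle-returns box, grey sheet steel, fixed: 136 mm deep (x), 124 mm wide (y); top slopes 30 degrees, 91 mm high at the front (-x, with window and lock), 169 mm at the back. Closed but for the slot in the middle of the top. Origin at the centre of the underside, z up.
- slot (a point): Centre of the posting slot's mouth, in the outer face of its black bezel (50 mm up the slope, 68 mm across, 4 mm proud of the box top). Axes: x up the slope, y along the slot (level), z out of it, square to the slope, so 30 degrees from vertical. Opening 28.5 mm (y) by 10.4 mm (x) with a 45 degree lead-in 3 mm deep; the slippery throat (friction 0.25) runs straight in along -z.
- flap (a joint): Angle of the weighted flap, rad: 0 shut, 1.36 wide open; hinged on the throat's upper side, swings inwards. About 4 N of push along the slot starts to open it, less as it opens; once the pack is about 54 mm in, it slides down into the box by itself and the flap falls shut.
- red_spool: Bystander: thread spool with red thread, 35 mm across, 49 high. Origin at the centre of its underside.
- yellow_spool: Bystander: thread spool with yellow thread, 35 mm across, 55 high. Origin at the centre of its underside.
- red_bobbin: Bystander: steel bobbin with red thread, 21 mm across, 10 high. Origin at the centre of its underside.
- cream_bobbin: Bystander: steel bobbin with cream thread, 21 mm across, 10 high. Origin at the centre of its underside.
- chalk: Bystander: white triangle of tailor's chalk, 37 x 40 x 7 mm. Origin at the centre of its underside.
- bobbin_case: Bystander: small steel bobbin case, 26 x 33 x 12 mm. Origin at the centre of its underside.
- needle_pack: The same needle pack; this origin is the centre of one flat side, 4 mm from pack_mid along z; same axes.
- throat_end (a point): Point on the slot's axis 41 mm in from the bezel face, where the flap closes the throat; same axes as point slot. A pack let go in the slot slides down and rests on the flap here, with some 19 mm still sticking out. The throat's lower wall carries on as a ramp to 66 mm in.

How it is judged:
By the outcome, as a careful person would: the job done as asked, in the order asked, and still so for the second after the job is handed in, with the robot touching nothing.
It also fails if it takes over 51 s, if anything falls off the work surface, if the arm or the gripper's body presses on something with over 40 N, if the wrist force passes 120 N, or if a joint passes its speed limit or range.

### The arm

A 6-joint arm with a two-finger parallel gripper is mounted at the origin on a cart in front of the work surface, level with it; the furniture and walls round the work are solid. World frame = base frame: x ahead of the robot, y to its left, z up, the work surface at z = 0. Lengths are in mm, angles in rad, forces in N, time in s.
With the tool pointing down it reaches from about 300 to 775 mm from the base axis. Payload 14.6 kg.
Tool frame: the origin (TCP) lies midway between the tips of the shut fingers; the grasp point (between the pads) lies 19 mm behind it (grip_depth is the distance from the TCP to the grasp point, in mm); z points along the fingers, y is the direction in which the jaws open and shut (so a half turn about z gives the same grasp; the last joint's range is limited). The gripper opens to 94 mm and grips with 3 to 60 N. Pads are 16 mm wide; open, the fingers measure 119 mm over their backs; the gripper's body (75 mm by 177 mm) begins 78 mm behind the grasp point.
Start: joints at [1.147, 0.3, 1.521, -0, 1.321, -0.067], TCP at [192.099, 515.351, 205.446] pointing down, gripper open.
Joint ranges: [-3.03, 3.03], [-0.79, 2.21], [0.23, 2.52], [-1.04, 4.18], [0, 3.07], [-2.55, 2.55]. Speed limits (rad/s): [2.22, 2.22, 2.57, 3.14, 3.14, 3.14].

### API

Orientations are given as [roll, pitch, yaw] about the fixed x, y, z axes, in that order (R = Rz(yaw) Ry(pitch) Rx(roll)).
In Python, from cell import read_state, camera, camera_info, sign_off, grip_depth gives the robot as it stands.
- The arm moves only by the tool drive_tool, never from a script. Its argument "motion" is one flat list of numbers, 4 for each row, row after row: the shift along the tool's x, y, z in mm, then the turn about the tool's z in rad. A call has 1 to 8 rows; each row shifts and turns the pose as measured when the row begins, along the tool's axes as they then stand; what a row does not reach is not made up. A row lasts 1/12 s, in which the tool goes at most 41.7 mm and 7.16 degrees, less where a joint would pass 70% of its speed; a pose out of reach is approached as far as the arm can. A call is refused whole if a number of a shift passes 41.7 or a number of a turn 0.125, either way. A call with a gripper value outside its range is refused whole. "jaw" is the closure, from 0 (fully open) to 1 (shut), set as the call begins (left out, the last holds). The fingers move at their own pace and stop on an object; "grip_force" is the grip in N (left out, the last holds). Time passes only in rows, so rows that do not move let the fingers close. It gives the time, the measured TCP pose, the force and the opening at its end, in the units of the state.
- read_state(): the state, without advancing time (a new reading comes with each control period).
- camera(name): name is "scene" or "top" or "wrist"; returns the picture (420x560x3 uint8, red, green, blue); there is no depth.
- camera_info(name): a dict with "fovy" (degrees; the focal length in pixels is half the picture's height over the tangent of half this angle, whatever the lens; pixels are square), "cx", "cy" (the principal point, pixels), "camera_from_world" (4x4, takes a point from world to camera coordinates). Camera axes: x right, y up, looking along -z (the intrinsics and any distortion apply to the point x, -y, -z); pixel columns grow to the right and rows downward; lengths in mm; the calibration is good to about 2 mm. A picture is of the moment at which its call begins: read the wrist's pose just before it. camera_info takes no time and is no camera call; for the wrist camera it gives the pose at the moment of the call.
- sign_off(): hands the job in, once; it reports no verdict.
The state is a dict: "clock": time; "joints": joint angles; "qd": joint speeds; "effort": joint torques, N m; "eef_pos": TCP position; "eef_rot": TCP orientation; "wrist_force": force on the tool from outside, world axes, zero at the start; "moment": the same for the moment, N m; "finger_gap": finger opening in mm.
Only numpy, scipy, OpenCV 4.12 (cv2) and the standard library are available. Lean on these libraries where they do the work, as an engineer would, in place of code of your own. Each camera call takes 0.05 s, during which the arm holds its last target. There are 200 camera calls.

## Working session

There is one attempt and no reset: what is moved stays moved. The work goes in short steps, Python scripts to look and compute and a tool call to move; the robot and the scene stay as the last step left them, time stands still between calls to the robot, and variables do not carry over. Pictures are saved under pics/ and viewed, on a budget of 10 in all, crops included, one or two more only if the job needs it, and the job is handed in when it is done.

Besides the shell and the picture viewer there is one more tool, called after "Call:" as a command line: name --argument value ..., lists and objects as JSON in quotes. drive_tool: Moves the arm, as the interface text tells. Its arguments: {"type":"object","properties":{"motion":{"type":"array","items":{"type":"number"}},"jaw":{"type":"number"},"grip_force":{"type":"number"}},"required":["motion"]}

```bash
mkdir -p pics; ls; python3 - <<'E'
from cell import *
import cv2,numpy as np
print(read_state(),grip_depth)
for n in ("scene","top"):
    print(n,camera_info(n)); 
    cv2.imwrite(f"pics/{n}0.png",camera(n)[:,:,::-1])
E
```

```text
pics
{'clock': 0.0, 'joints': array([ 1.14740384e+00,  3.00453193e-01,  1.52157534e+00, -9.12863615e-06,
        1.32067604e+00, -6.65808195e-02]), 'qd': array([-0.00077842, -0.00065975,  0.00153673,  0.00047317, -0.00075109,
       -0.00046199]), 'effort': array([-2.06651610e-03, -5.31797755e+01, -3.52733588e+01,  7.07633444e-02,
        2.43535376e-02, -1.34539955e-04]), 'eef_pos': array([191.9991332 , 515.12797014, 204.89857342]), 'eef_rot': array([-3.14048261e+00, -6.51552948e-05,  2.78478321e+00]), 'wrist_force': array([ 0.07929773,  0.15591501, -0.68929984]), 'moment': array([-0.03903531,  0.00631966, -0.04857918]), 'finger_gap': 93.90333000846086} 18.8
scene {'fovy': 51.50533251348549, 'cx': 275.9884237304498, 'cy': 208.70484679373922, 'camera_from_world': array([[ 4.47173857e-01, -8.94299234e-01, -1.62610418e-02,
        -2.33716640e+02],
       [ 5.88837470e-01,  2.80652697e-01,  7.57960749e-01,
        -3.58822310e+02],
       [-6.73280012e-01, -3.48515343e-01,  6.52097448e-01,
        -8.30083562e+02],
       [ 0.00000000e+00,  0.00000000e+00,  0.00000000e+00,
         1.00000000e+00]])}
top {'fovy': 53.97356467164925, 'cx': 289.92503922979665, 'cy': 204.22078134385941, 'camera_from_world': array([[-8.44029177e-04, -9.99965321e-01, -8.28523155e-03,
         1.78092501e+00],
       [ 9.84872815e-01, -2.26687205e-03,  1.73263962e-01,
        -5.08024636e+02],
       [-1.73276735e-01, -8.01365948e-03,  9.84840573e-01,
        -1.34357682e+03],
       [ 0.00000000e+00,  0.00000000e+00,  0.00000000e+00,
         1.00000000e+00]])}
```

View pics/scene0.png

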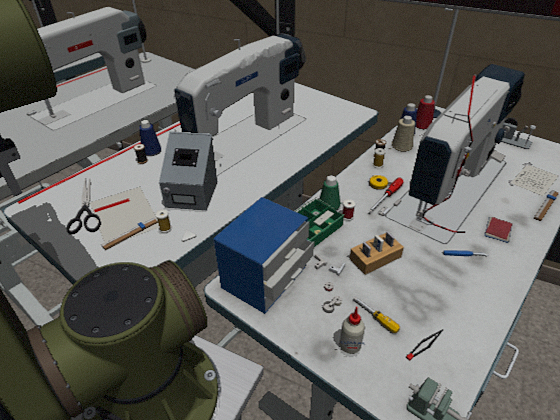

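View pics/top0.png

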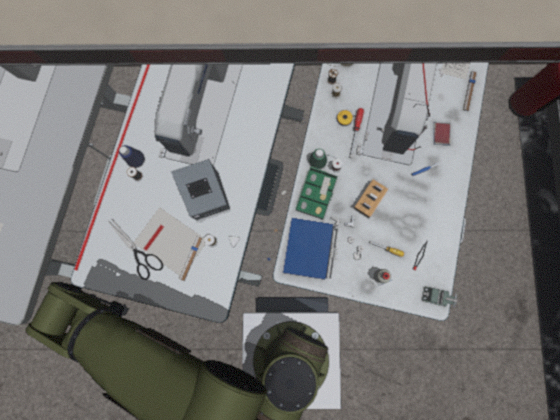

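The scene picture shows the rack at about (376,252) and the grey box at (187,170). In the top picture they are at (370,198) and (200,188). I'll enlarge both in one composite.

```bash
python3 - <<'E'
import cv2,numpy as np
s=cv2.imread("pics/scene0.png");t=cv2.imread("pics/top0.png")
def c(im,x,y,w,h): return cv2.resize(im[y:y+h,x:x+w],(400,300),interpolation=cv2.INTER_CUBIC)
cv2.imwrite("pics/comp0.png",np.vstack([np.hstack([c(s,340,220,80,60),c(t,340,173,60,45)]),np.hstack([c(s,140,125,100,75),c(t,155,153,90,68)])]))
E
```

```text
(no output)
```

View pics/comp0.png

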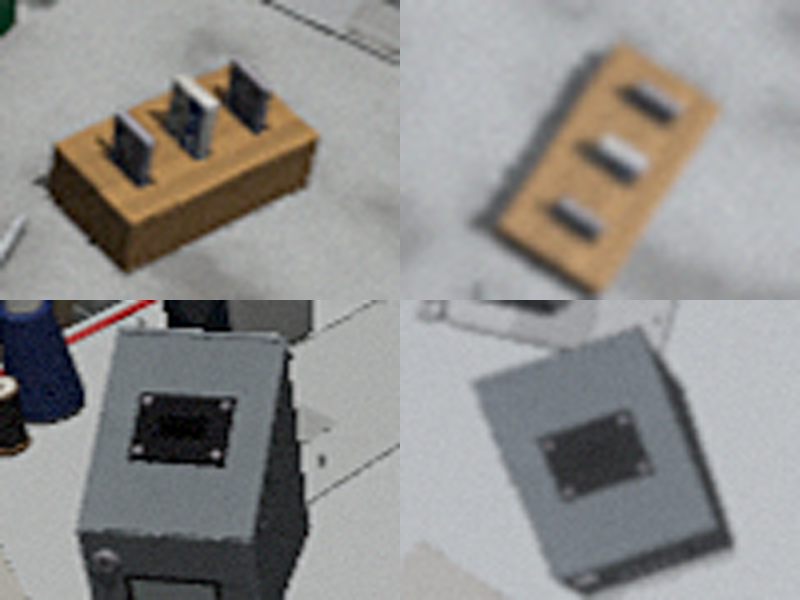

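Top-left and top-right crops: the pack (white top, blue/white face) is in the middle slot with dark plates on either side. Bottom crops: the black bezel of the returns box, with its four screws. Next are coarse positions by ray casting.

```bash
cat > h.py <<'E'
import cv2,numpy as np
from cell import *
from scipy.spatial.transform import Rotation as Ro
def ray(info,u,v):
    f=210/np.tan(np.radians(info["fovy"]/2)); T=np.array(info["camera_from_world"]); R=T[:3,:3]
    d=R.T@np.array([(u-info["cx"])/f,-(v-info["cy"])/f,-1]); return -R.T@T[:3,3], d/np.linalg.norm(d)
def onz(info,u,v,z):
    o,d=ray(info,u,v); return o+d*(z-o[2])/d[2]
def proj(info,p):
    f=210/np.tan(np.radians(info["fovy"]/2)); T=np.array(info["camera_from_world"]); c=T[:3,:3]@p+T[:3,3]
    return np.array([info["cx"]-f*c[0]/c[2],info["cy"]+f*c[1]/c[2]])
def tri(rays):
    A=sum(np.eye(3)-np.outer(d,d) for o,d in rays); b=sum((np.eye(3)-np.outer(d,d))@o for o,d in rays)
    return np.linalg.solve(A,b)
def mask(im,roi,fn):
    x,y,w,h=roi; m=np.zeros(im.shape[:2],np.uint8); m[y:y+h,x:x+w]=fn(cv2.cvtColor(im,cv2.COLOR_BGR2HSV))[y:y+h,x:x+w]
    return m
E
python3 - <<'E'
from h import *
s=cv2.imread("pics/scene0.png");t=cv2.imread("pics/top0.png");S=camera_info("scene");T=camera_info("top")
w=lambda h:cv2.inRange(h,(8,70,90),(25,255,255))
m=mask(t,(345,173,50,48),w); r=cv2.minAreaRect(cv2.findNonZero(m)); print(r)
for b in cv2.boxPoints(r): print("rack",onz(T,*b,36).round(1))
print("c",onz(T,*r[0],36).round(1))
# slot in bezel: darkest; bezel corners
print("pack top (top cam px from crop):",onz(T,340+(625-400)*.15,173+157*.15,70).round(1),"scene",tri([ray(T,340+225*.15,173+155*.15),ray(S,340+195*.2,220+88*.2)]).round(1))
for ct,cs in [((597,455),(181,430)),((539,440),(144,398)),((627,412),(230,400)),((651,470),(216,455)),((568,493),(136,452))]:
    a=ray(T,155+(ct[0]-400)*.225,153+(ct[1]-300)*.2267);b=ray(S,140+cs[0]*.25,125+(cs[1]-300)*.25)
    p=tri([a,b]); print("bezel",p.round(1),np.linalg.norm(proj(T,p)-proj(T,a[0]+a[1]*1000)).round(1))
E
```

```text
((370.6671142578125, 197.69635009765625), (18.37177085876465, 33.6321907043457), 32.905242919921875)
rack [ 500.1 -214.8   36. ]
rack [ 597.8 -279.9   36. ]
rack [ 562.8 -331.    36. ]
rack [ 465.9 -265.6   36. ]
c [ 531.3 -272.7   36. ]
pack top (top cam px from crop): [ 528.6 -276.5   70. ] scene [ 528.6 -275.1   73.5]
bezel [544.4 289.3 131.6] 0.4
bezel [554.1 327.7 141.4] 0.0
bezel [572.8 265.6 146.1] 0.4
bezel [533.2 251.5 128.9] 0.7
bezel [518.5 310.8 122.9] 0.3
```

Rack: 117 x 61.5 mm measured against 116 x 62 given, yaw about -33.7°. Pack: middle slot, top near (529,-276,70). Slot: near (544,289,132), which fits the expected height of about 133. The box's slope faces down along about 15°. The tool can't be tilted, so I'll grip across the 26 mm width; that lets the pack pivot in the pads when its end seats in the mouth. First I move above the rack.

Call:
drive_tool --motion '[0, 0, -25, 0.115, 0, 0, -25, 0.115, -33, -21, 0, 0, -33, -21, 0, 0, -33, -21, 0, 0, -33, -21, 0, 0, -33, -21, 0, 0, -33, -21, 0, 0]' --jaw 0.5 --grip_force 12

```text
clock: 0.77
eef_pos: [284.1, 294.9, 254.0]
eef_rot: [-3.134, 0.001, 2.549]
wrist_force: [0.4, 0.1, -0.1]
finger_gap: 47.4
```

Call:
drive_tool --motion '[-33, -21, 0, 0, -33, -21, 0, 0, -33, -21, 0, 0, -33, -21, 0, 0, -33, -21, 0, 0, -33, -21, 0, 0, -33, -21, 0, 0, -33, -21, 0, 0]'

```text
clock: 1.43
eef_pos: [410.2, -7.4, 255.6]
eef_rot: [-3.135, 0.002, 2.551]
wrist_force: [0.4, 0.8, -0.5]
finger_gap: 47.0
```

Call:
drive_tool --motion '[-31, -20, 0, 0, -31, -20, 0, 0, -31, -20, 0, 0, -31, -20, 0, 0, -31, -20, 5, 0, -31, -20, 15, 0, -31, -20, 20, 0, -31, -20, 0, 0]'

```text
clock: 2.1
eef_pos: [528.0, -294.0, 215.2]
eef_rot: [-3.136, 0.002, 2.548]
wrist_force: [0.4, 1.0, 0.1]
finger_gap: 46.9
```

Call:
drive_tool --motion '[0, 0, 0, 0, 0, 0, 0, 0]'

```text
clock: 2.27
eef_pos: [528.1, -299.6, 211.2]
eef_rot: [-3.135, -0.003, 2.543]
wrist_force: [-0.9, 0.3, -0.3]
finger_gap: 47.1
```

```bash
python3 - <<'E'
from h import *
print(read_state()["eef_pos"],read_state()["eef_rot"],read_state()["joints"]);I=camera_info("wrist");print(I)
print(proj(I,np.array([529,-276,70.])))
cv2.imwrite("pics/w1.png",camera("wrist")[:,:,::-1])
E
```

```text
[ 528.07206223 -299.61427189  211.22648648] [-3.13516779e+00 -3.11134131e-03  2.54298050e+00] [-0.57356939  0.42666754  1.33606926 -0.00645956  1.38213094 -1.54454169]
{'fovy': 66.17210644998984, 'cx': 275.984001273742, 'cy': 207.29635636407232, 'camera_from_world': array([[ 5.63410882e-01,  8.26154539e-01, -6.07095854e-03,
        -4.81839510e+01],
       [-8.02636887e-01,  5.45601437e-01, -2.41025101e-01,
         6.14452387e+02],
       [-1.95811657e-01,  1.40668940e-01,  9.70499894e-01,
        -2.49895969e+02],
       [ 0.00000000e+00,  0.00000000e+00,  0.00000000e+00,
         1.00000000e+00]])}
[297.26482985 185.03883375]
```

View pics/w1.png

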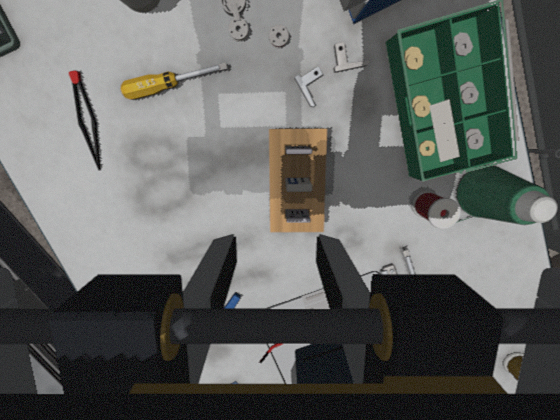

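The wrist view shows the rack at (298,180), long side vertical, between the finger tips. The plates are at (299,150) and (297,214), and the pack in the middle at (299,180). Now measuring it.

```bash
cat > m1.py <<'E'
from h import *
import sys
w=cv2.imread("pics/w1.png");I=dict(fovy=66.17210644998984,cx=275.984,cy=207.296,camera_from_world=np.array([[ 5.63410882e-01,  8.26154539e-01, -6.07095854e-03,-4.81839510e+01],[-8.02636887e-01,  5.45601437e-01, -2.41025101e-01,6.14452387e+02],[-1.95811657e-01,  1.40668940e-01,  9.70499894e-01,-2.49895969e+02],[0,0,0,1]]))
m=mask(w,(255,115,90,125),lambda h:cv2.inRange(h,(8,70,70),(25,255,255)))
r=cv2.minAreaRect(cv2.findNonZero(m)); b=cv2.boxPoints(r); P=np.array([onz(I,*q,36) for q in b]); print(r,P.round(1).tolist())
print("c",onz(I,*r[0],36).round(1),np.linalg.norm(np.diff(P,axis=0),axis=1).round(1))
print("axis x px check", [proj(I,np.array([531.3,-272.7,36])).round(1)])
c=w[120:240,255:345]; cv2.imwrite("pics/w1c.png",cv2.resize(c,None,fx=5,fy=5,interpolation=cv2.INTER_CUBIC))
E
python3 m1.py
```

```text
((297.5, 179.5), (103.0, 57.0), 90.0) [[466.6, -268.7, 36.0], [500.9, -218.4, 36.0], [598.6, -279.8, 36.0], [561.6, -334.2, 36.0]]
c [ 530.1 -274.    36. ] [ 60.8 115.4  65.7]
axis x px check [array([299.1, 179.7])]
```

View pics/w1c.png

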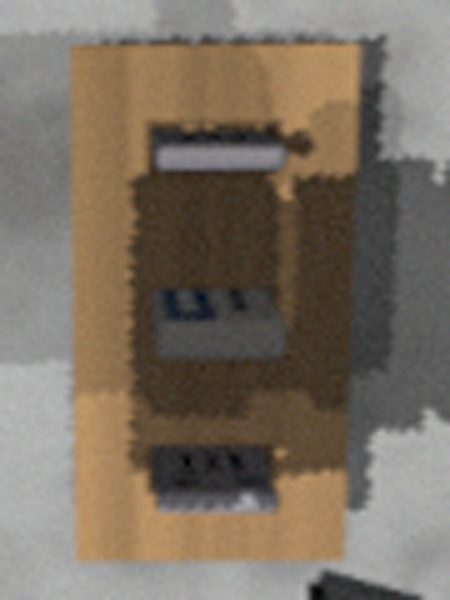

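```bash
cat >> m1.py <<'E'
a=onz(I,298.8,187.8,70);print("top",a.round(1), "bottom blue edge", )
p=read_state();R=Ro.from_euler("xyz",p["eef_rot"]).as_matrix()
S=camera_info("scene");s=cv2.imread("pics/scene0.png")
q=tri([ray(I,298.8,187.8),ray(S,379,237.6)]);print("tri w+scene",q.round(1))
ct=np.array([530,-273.5,50])
for z in (a,ct): print("move in tool", (R.T@(np.array([z[0],z[1],50])-p["eef_pos"])).round(1))
E
python3 m1.py
```

```text
((297.5, 179.5), (103.0, 57.0), 90.0) [[466.6, -268.7, 36.0], [500.9, -218.4, 36.0], [598.6, -279.8, 36.0], [561.6, -334.2, 36.0]]
c [ 530.1 -274.    36. ] [ 60.8 115.4  65.7]
axis x px check [array([299.1, 179.7])]
top [ 532.2 -276.3   70. ] bottom blue edge
tri w+scene [ 531.8 -275.    70.3]
move in tool [  9.1  22.6 161.3]
move in tool [ 12.5  23.6 161.3]
```

Call:
drive_tool --motion '[10, 23, 20, 0, 0, 0, 20, 0, 0, 0, 20, 0, 0, 0, 20, 0, 0, 0, 5, 0, 0, 0, 0, 0]'

```text
clock: 2.82
eef_pos: [532.5, -269.2, 127.5]
eef_rot: [-3.136, 0.003, 2.547]
wrist_force: [-0.0, -0.4, 0.7]
finger_gap: 46.7
```

```bash
cat > d.py <<'E'
from h import *
import sys
p=read_state();R=Ro.from_euler("xyz",p["eef_rot"]).as_matrix();t=np.array([float(x) for x in sys.argv[1:4]])
print(p["eef_pos"].round(1),"yaw",np.degrees(p["eef_rot"][2]).round(1),"move",(R.T@(t-p["eef_pos"])).round(1),p["wrist_force"].round(1),p["joints"].round(2))
E
python3 d.py 531.6 -275.5 50
```

```text
[ 532.5 -269.2  127.5] yaw 145.9 move [-2.6 -5.2 77.5] [-0.  -0.4  0.7] [-0.53  0.47  1.47 -0.01  1.2  -1.5 ]
```

Call:
drive_tool --motion '[-2.5, -5, 15, 0, 0, 0, 15, 0, 0, 0, 15, 0, 0, 0, 10, 0, 0, 0, 5, 0, 0, 0, 0, 0, 0, 0, 0, 0]'

```text
clock: 3.4
eef_pos: [534.9, -274.4, 75.2]
eef_rot: [-3.137, 0.014, 2.55]
wrist_force: [-0.4, 0.2, 0.1]
finger_gap: 47.0
```

```bash
python3 d.py 531.6 -275.5 51; python3 - <<'E'
from h import *
cv2.imwrite("pics/w2.png",camera("wrist")[60:360,100:500,::-1])
E
```

```text
[ 534.9 -274.4   75.2] yaw 146.1 move [ 2.5 -2.7 24.1] [-0.4  0.2  0.1] [-0.53  0.54  1.51 -0.01  1.08 -1.51]
```

View pics/w2.png

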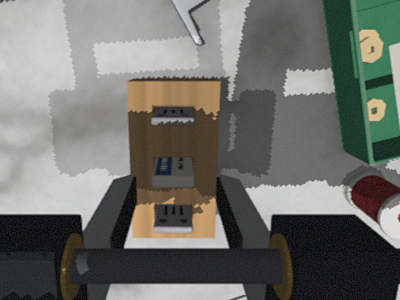

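The wrist view (crop offset 100,60) shows the pack's top at (173,177), midway between the finger tips at (122,178) and (228,178). Descend and close.

Call:
drive_tool --motion '[1.5, -2, 12, 0, 0, 0, 11, 0, 0, 0, 2, 0, 0, 0, 0, 0]'

```text
clock: 3.78
eef_pos: [533.4, -276.1, 49.7]
eef_rot: [-3.137, 0.017, 2.55]
wrist_force: [0.8, 0.0, -0.8]
finger_gap: 47.1
```

Call:
drive_tool --motion '[0, 0, 0, 0, 0, 0, 0, 0, 0, 0, 0, 0, 0, 0, 0, 0, 0, 0, 0, 0, 0, 0, 0, 0]' --jaw 1 --grip_force 15

```text
clock: 4.28
eef_pos: [533.5, -276.2, 49.9]
eef_rot: [-3.137, 0.017, 2.55]
wrist_force: [-0.1, -0.1, -0.3]
finger_gap: 25.8
```

Gripped at 25.8 mm. Now straight up.

Call:
drive_tool --motion '[0, 0, -5, 0, 0, 0, -10, 0, 0, 0, -10, 0, 0, 0, -15, 0, 0, 0, -20, 0, 0, 0, -20, 0, 0, 0, -20, 0, 0, 0, 0, 0]'

```text
clock: 4.95
eef_pos: [532.2, -274.6, 160.5]
eef_rot: [-3.137, 0.02, 2.55]
wrist_force: [1.1, 0.4, 0.3]
finger_gap: 25.6
```

Call:
drive_tool --motion '[0, 0, -30, 0, 0, 0, -30, 0, 0, 0, -30, 0, 0, 0, 0, 0]'

```text
clock: 5.28
eef_pos: [530.1, -272.7, 255.4]
eef_rot: [-3.137, 0.02, 2.55]
wrist_force: [-0.2, 0.9, -0.1]
finger_gap: 25.7
```

```bash
python3 - <<'E'
from h import *
s=read_state();print(s["eef_pos"],s["eef_rot"],s["finger_gap"],s["wrist_force"])
a=camera("wrist")[60:360,100:500,::-1];S=camera_info("scene");u,v=proj(S,s["eef_pos"]).astype(int);print(u,v)
b=camera("scene")[v-30:v+30,u-40:u+40,::-1]
cv2.imwrite("pics/w3.png",np.hstack([a,cv2.resize(b,(400,300),interpolation=cv2.INTER_CUBIC)]))
E
```

```text
[ 530.07628295 -272.7008597   255.38936943] [-3.13686935  0.01988684  2.55043007] 25.693424548580403 [-0.17569068  0.94662069 -0.11728203]
390 175
```

View pics/w3.png

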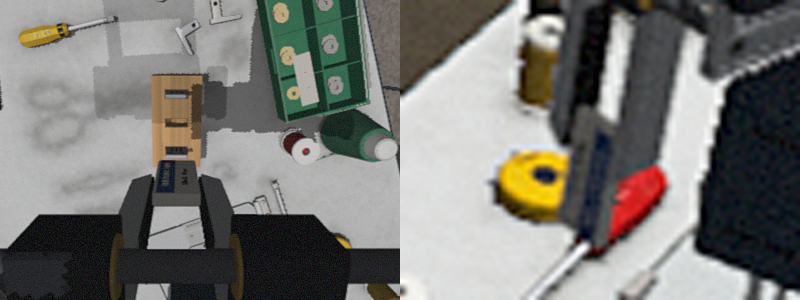

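The pack is held upright and clear, and both plates are still in the rack. Turning to the box's yaw, then carrying over.

Call:
drive_tool --motion '[0, 0, 0, -0.12, 0, 0, 0, -0.12, 0, 0, 0, -0.12, 0, 0, 0, -0.12, 0, 0, 0, -0.12, 0, 0, 0, -0.12, 0, 0, 0, -0.12, 0, 0, 0, 0]'

```text
clock: 6.05
eef_pos: [525.6, -270.2, 236.1]
eef_rot: [3.141, -0.008, -2.858]
wrist_force: [0.8, 0.3, -0.7]
finger_gap: 25.7
```

Call:
drive_tool --motion '[-5, 20, 0, 0, -8, 35, 0, 0, -8, 35, 0, 0, -8, 35, 0, 0, -8, 35, 0, 0, -8, 35, 0, 0, -8, 35, 0, 0, -8, 35, 0, 0]'

```text
clock: 6.72
eef_pos: [509.5, 7.2, 224.8]
eef_rot: [3.134, -0.022, -2.904]
wrist_force: [1.6, -0.1, -0.7]
finger_gap: 25.7
```

```bash
python3 d.py 505 278 235
```

```text
[509.5   7.2 224.8] yaw -166.4 move [-59.2 264.3  -9.4] [ 1.6 -0.1 -0.7] [-0.06  0.21  1.59  0.    1.37 -1.87]
```

Call:
drive_tool --motion '[-8, 35, -5, 0, -8, 35, -5, 0, -8, 35, -5, 0, -8, 35, -5, 0, -8, 35, 0, 0, -8, 35, 0, 0, -5, 20, 0, 0, -3, 10, 0, 0]'

```text
clock: 7.38
eef_pos: [504.9, 269.7, 237.3]
eef_rot: [3.134, -0.035, -2.938]
wrist_force: [-0.1, -0.5, -1.0]
finger_gap: 25.9
```

Call:
drive_tool --motion '[0, 10, 0, 0.04, 0, 0, 0, 0, 0, 0, 0, 0]'

```text
clock: 7.63
eef_pos: [501.9, 280.9, 234.2]
eef_rot: [3.137, -0.04, -2.984]
wrist_force: [0.6, 0.1, -0.4]
finger_gap: 25.7
```

```bash
python3 d.py 505 278 235;  python3 - <<'E'
from h import *
import pickle
I=camera_info("wrist");a=camera("wrist")[:,:,::-1];cv2.imwrite("pics/w4.png",a);pickle.dump(I,open("w4.pkl","wb"))
print(proj(I,np.array([544.,289,132])))
E
```

```text
[501.9 280.9 234.2] yaw -171.0 move [-2.5 -3.3 -0.9] [ 0.6  0.1 -0.4] [ 0.44  0.36  1.38  0.02  1.44 -1.29]
[278.2557434  256.05745849]
```

View pics/w4.png

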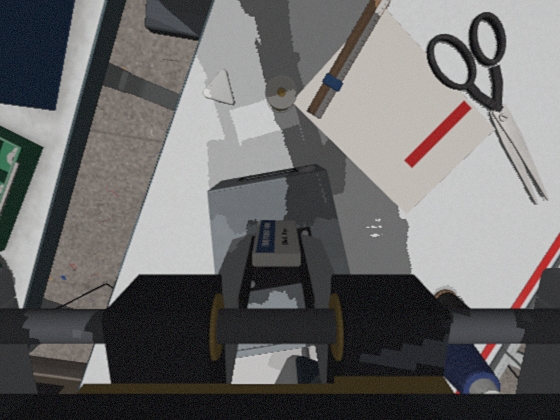

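The box is seen from above, with its front edge from (210,189) to (326,167), but the held pack at (278,243) hides the slot. I turned the wrong way by about 3°; I'll correct that and move back past the slot so it shows ahead of the pack.

Call:
drive_tool --motion '[0, 0, -10, -0.06, 0, 0, -5, -0.06, -30, 0, 0, 0, -30, 0, 0, 0, -30, 0, 0, 0, 0, 0, 0, 0, 0, 0, 0, 0]'

```text
clock: 8.27
eef_pos: [593.9, 296.7, 244.4]
eef_rot: [3.134, -0.042, -2.867]
wrist_force: [-0.6, -0.3, -0.5]
finger_gap: 26.0
```

```bash
python3 d.py 544 289 235;  python3 - <<'E'
from h import *
import pickle
I=pickle.load(open("w4.pkl","rb"));a=onz(I,210,189,91);b=onz(I,326,167,91);d=b-a;print("front edge",a.round(1),b.round(1),np.linalg.norm(d).round(1),np.degrees(np.arctan2(d[1],d[0])).round(1))
I=camera_info("wrist");a=camera("wrist")[:,:,::-1];cv2.imwrite("pics/w5.png",a);pickle.dump(I,open("w5.pkl","wb"))
u,v=proj(I,np.array([544.,289,132])).astype(int);print(u,v);x,y=max(u-70,0),max(v-75,0);print(x,y)
cv2.imwrite("pics/w5c.png",cv2.resize(a[y:y+140,x:x+140],(590,590),interpolation=cv2.INTER_CUBIC))
E
```

```text
[593.9 296.7 244.4] yaw -164.3 move [49.7  6.1 11.6] [-0.6 -0.3 -0.5] [ 0.4   0.57  1.05  0.01  1.56 -1.44]
front edge [498.8 212.   91. ] [458.5 324.3  91. ] 119.4 109.7
283 154
213 79
```

View pics/w5c.png

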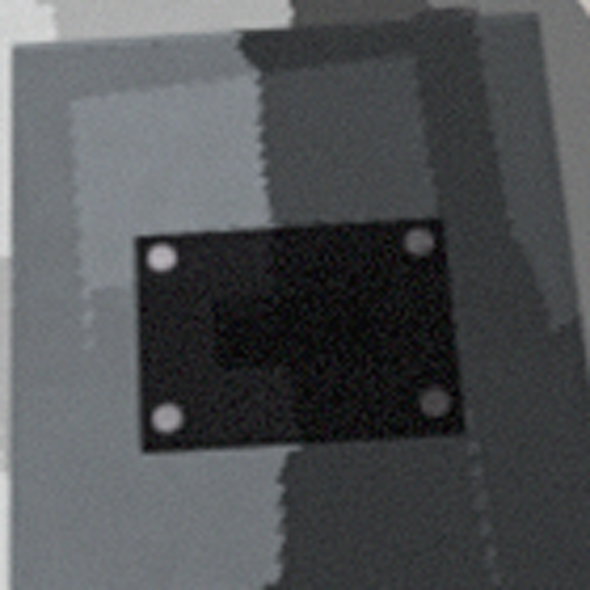

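The bezel is clear, ahead of the pack: crop corners (135,238), (440,220), (467,434), (142,452), with the slot in its middle. Casting its front corners at z 121 and back corners at z 146, from the given geometry.

```bash
python3 - <<'E'
from h import *
import pickle
I=pickle.load(open("w5.pkl","rb"));k=140/590
C=[(135,238,121),(440,220,121),(467,434,146),(142,452,146)]
P=np.array([onz(I,213+x*k,79+y*k,z) for x,y,z in C]);print(P.round(1).tolist())
print("sides",[np.linalg.norm(P[i]-P[(i+1)%4]).round(1) for i in range(4)],"c",P.mean(0).round(1))
for a,b in((0,1),(3,2)): d=P[b]-P[a];print(np.degrees(np.arctan2(d[1],d[0])).round(1))
d=(P[2]+P[3]-P[0]-P[1]);print("x yaw",np.degrees(np.arctan2(d[1],d[0])).round(1))
# screws
Sc=[(162,257),(419,241),(435,402),(167,418)]
a=onz(I,213+12*k,79+45*k,91);b=onz(I,213+540*k,79+13*k,91);d=b-a;print("front",a.round(1),b.round(1),np.linalg.norm(d).round(1),np.degrees(np.arctan2(d[1],d[0])).round(1))
m=(a+b)/2;print("slot from front edge",m+ (68-2)*np.array([np.cos(.27),np.sin(.27),0]))
o=ray(I,213,79)[0];print("cam",o.round(1),read_state()["eef_pos"])
E
```

```text
[[537.0, 250.8, 121.0], [515.2, 314.1, 121.0], [556.6, 329.2, 146.0], [578.4, 265.3, 146.0]]
sides [np.float64(66.9), np.float64(50.6), np.float64(67.6), np.float64(50.5)] c [546.8 289.9 133.5]
109.0
108.8
x yaw 19.7
front [502.4 209.4  91. ] [462.  326.3  91. ] 123.6 109.1
slot from front edge [545.83254656 285.44716454  91.        ]
cam [534.3 277.2 426.1] [593.65080146 296.41577486 244.1046385 ]
```

```bash
python3 - <<'E'
from h import *
import pickle
I=pickle.load(open("w5.pkl","rb"));p=read_state();R=Ro.from_euler("xyz",p["eef_rot"]).as_matrix()
for a in (-6,-3,0,3,6):
    t=np.radians(a);piv=np.array([1,0,-10.])
    # lean a: bottom toward tool -x for +a
    f=lambda x,z:p["eef_pos"]+R@(piv+np.array([np.cos(t)*x-np.sin(t)*z,0,np.sin(t)*x+np.cos(t)*z]))
    print(a,"bottom front",proj(I,f(4,50)).round(1),"top front",proj(I,f(4,-10)).round(1),"tips",proj(I,p["eef_pos"]).round(1))
im=cv2.imread("pics/w5.png"); print(im[200:285:1,270:276].mean(axis=(1,2)).round().astype(int).tolist()); print(im[200:285:1,290:300].mean(axis=(1,2)).round().astype(int).tolist())
print(im[225,240:330].mean(1).round().astype(int).tolist())
E
```

```text
-6 bottom front [277.3 213.8] top front [277.8 255.2] tips [277.6 248. ]
-3 bottom front [277.3 217.2] top front [277.8 254.1] tips [277.6 248. ]
0 bottom front [277.3 220.7] top front [277.8 253. ] tips [277.6 248. ]
3 bottom front [277.3 224.1] top front [277.8 251.9] tips [277.6 248. ]
6 bottom front [277.3 227.7] top front [277.8 250.9] tips [277.6 248. ]
[114, 117, 115, 116, 117, 116, 117, 116, 115, 117, 116, 117, 114, 116, 114, 116, 115, 114, 111, 82, 50, 34, 38, 38, 39, 40, 39, 38, 38, 37, 33, 43, 39, 37, 40, 37, 39, 37, 41, 40, 42, 41, 43, 41, 44, 42, 43, 39, 44, 42, 42, 43, 57, 76, 87, 87, 85, 84, 84, 85, 86, 84, 84, 85, 83, 72, 106, 187, 185, 179, 177, 175, 175, 176, 176, 177, 177, 173, 167, 160, 148, 139, 131, 125, 113]
[56, 55, 56, 54, 56, 54, 54, 55, 56, 55, 54, 55, 54, 54, 55, 55, 55, 54, 55, 55, 57, 63, 62, 62, 62, 62, 62, 63, 63, 62, 66, 65, 65, 66, 64, 67, 63, 63, 62, 62, 63, 64, 64, 68, 66, 66, 69, 68, 70, 71, 70, 69, 72, 76, 84, 85, 85, 86, 84, 86, 85, 85, 84, 85, 82, 71, 95, 168, 178, 176, 172, 138, 88, 61, 38, 23, 27, 26, 28, 27, 26, 26, 29, 24, 29]
[114, 119, 116, 117, 117, 116, 113, 116, 116, 114, 113, 117, 118, 114, 113, 120, 120, 110, 94, 86, 62, 36, 29, 30, 53, 73, 75, 72, 66, 63, 46, 34, 29, 31, 38, 60, 72, 66, 68, 65, 67, 75, 65, 68, 69, 64, 66, 67, 73, 68, 68, 69, 73, 73, 67, 62, 59, 52, 52, 49, 55, 51, 53, 58, 56, 50, 57, 63, 53, 52, 51, 56, 54, 54, 52, 57, 55, 56, 53, 58, 53, 54, 53, 55, 58, 54, 56, 56, 53, 59]
```

The slot is at about (546,289.7,133.5) with yaw 19.1°. Bezel sides come out at 67 x 50.5 against 68 x 50, and the front edge gives the same centre to within 1.5 mm. The pack hangs straight in the tool, lean about 1° or less. I'll hover with its end just above the mouth.

Call:
drive_tool --motion '[15, 0, 0, -0.06, 15, 0, 0, 0, 10, 0, 0, 0, 2, 0, 0, 0, 0, 0, 15, 0, 0, 0, 15, 0, 0, 0, 10, 0, 0, 0, 0, 0]'

```text
clock: 8.98
eef_pos: [547.8, 277.8, 208.4]
eef_rot: [3.131, -0.037, -2.809]
wrist_force: [-0.4, 0.6, 0.4]
finger_gap: 25.6
```

```bash
python3 d.py 549.3 290.8 181; python3 -c "from cell import *;print(read_state()['eef_rot'])"
```

```text
[547.8 277.8 208.4] yaw -160.9 move [-6.7 11.5 27.3] [-0.4  0.6  0.4] [ 0.4   0.46  1.29  0.01  1.42 -1.5 ]
[ 3.13122201 -0.03737629 -2.8086217 ]
```

Call:
drive_tool --motion '[-6.5, 11.5, 0, 0, 0, 0, 10, 0, 0, 0, 10, 0, 0, 0, 7, 0, 0, 0, 0, 0, 0, 0, 0, 0]'

```text
clock: 9.48
eef_pos: [549.8, 292.4, 179.9]
eef_rot: [3.131, -0.036, -2.809]
wrist_force: [-0.3, 1.2, -0.7]
finger_gap: 25.9
```

```bash
python3 d.py 549.3 290.8 177; python3 -c "from cell import *;print(read_state()['eef_rot'])"
```

```text
[549.8 292.4 179.9] yaw -160.9 move [ 0.9 -1.4  2.9] [-0.3  1.2 -0.7] [ 0.42  0.5   1.3   0.01  1.37 -1.48]
[ 3.13110113 -0.0360673  -2.80859005]
```

```bash
cat > v.py <<'E'
from h import *
import sys
a=camera("wrist")[150:300,170:370,::-1];s=camera("scene")
S=camera_info("scene");u,v=proj(S,np.array([546,289.7,150])).astype(int)
b=s[v-45:v+45,u-60:u+60,::-1]
cv2.imwrite(sys.argv[1],np.hstack([cv2.resize(x,(400,300),interpolation=cv2.INTER_CUBIC) for x in(a,b)]))
E
python3 v.py pics/w6.png
```

```text
(no output)
```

View pics/w6.png

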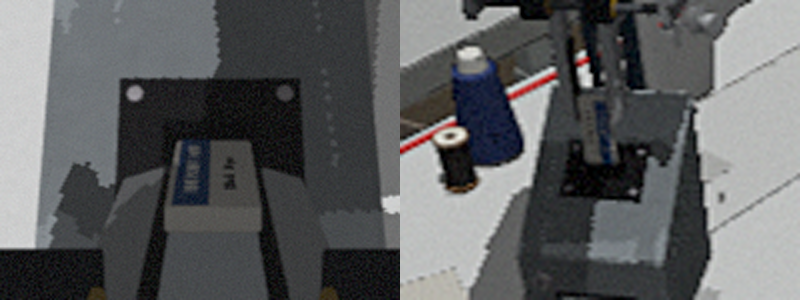

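The pack's lower end (crop centre x 219) sits a few mm right of the bezel's centre line (screws at x 134 and 285, centre 209.5). Putting numbers on that.

```bash
python3 - <<'E'
from h import *
I=camera_info("wrist");p=read_state();R=Ro.from_euler("xyz",p["eef_rot"]).as_matrix();S=np.array([546,289.7,133.5])
c=np.cos(np.radians(19.1));s=np.sin(np.radians(19.1));B=np.array([[c,s,0],[-s,c,0],[0,0,1]])
sh=lambda n,u,v,z:print(n,"box axes rel slot",(B@(onz(I,170+u/2,150+v/2,z)-S)).round(1))
zb=p["eef_pos"][2]-40
sh("pack bot L",178,140,zb);sh("pack bot R",260,140,zb)
sh("screw L",134,92,125);sh("screw R",285,92,125);sh("bezel front L",120,78,121);sh("bezel front R",303,78,121)
print("tcp",(B@(p["eef_pos"]-S)).round(1))
E
```

```text
pack bot L box axes rel slot [ -2.9 -11.5   6.7]
pack bot R box axes rel slot [-2.8 17.6  6.7]
screw L box axes rel slot [-17.5 -28.3  -8.5]
screw R box axes rel slot [-17.3  28.   -8.5]
bezel front L box axes rel slot [-22.1 -33.9 -12.5]
bezel front R box axes rel slot [-22.   35.1 -12.5]
tcp [ 4.5  1.3 46.7]
```

```bash
python3 - <<'E'
from h import *
im=cv2.imread("pics/w6.png")
for y in (136,140,144,150,160,200): print(y,im[y,160:280:3].max(1).tolist())
print(im[120:240:3,240].max(1).tolist())
E
```

```text
136 [32, 23, 14, 15, 20, 23, 10, 26, 4, 29, 9, 20, 16, 27, 17, 29, 9, 14, 12, 19, 14, 8, 16, 6, 21, 13, 9, 13, 25, 6, 10, 14, 18, 18, 8, 18, 14, 23, 20, 19]
140 [34, 30, 12, 30, 13, 10, 46, 47, 47, 48, 53, 42, 40, 41, 42, 40, 34, 43, 43, 42, 41, 42, 45, 42, 44, 44, 40, 42, 45, 40, 20, 25, 24, 16, 26, 27, 23, 17, 27, 25]
144 [36, 18, 15, 20, 9, 40, 99, 74, 55, 55, 62, 51, 54, 42, 40, 48, 47, 63, 72, 70, 74, 71, 72, 72, 68, 70, 69, 72, 73, 74, 64, 4, 4, 31, 27, 14, 14, 24, 7, 34]
150 [32, 18, 19, 28, 18, 76, 93, 59, 55, 64, 78, 74, 67, 61, 43, 47, 47, 59, 70, 69, 64, 73, 69, 72, 69, 70, 70, 70, 69, 74, 60, 21, 20, 21, 19, 32, 25, 12, 20, 17]
160 [28, 28, 18, 23, 48, 102, 85, 63, 57, 50, 63, 54, 57, 46, 43, 44, 45, 65, 73, 70, 73, 70, 55, 25, 37, 69, 69, 69, 68, 73, 73, 41, 8, 24, 26, 15, 29, 8, 19, 21]
200 [30, 25, 62, 74, 57, 47, 47, 39, 48, 42, 47, 44, 43, 47, 45, 43, 56, 81, 72, 75, 73, 71, 73, 77, 75, 72, 69, 74, 75, 75, 71, 74, 75, 53, 31, 15, 48, 60, 56, 62]
[18, 13, 15, 22, 16, 21, 15, 59, 71, 73, 70, 67, 67, 69, 73, 68, 71, 72, 71, 71, 74, 71, 75, 72, 73, 73, 71, 74, 72, 81, 83, 88, 87, 87, 87, 85, 83, 78, 77, 74]
```

Edge profile: the pack's end runs from x 176 to 249, which is 25.9 mm (correct), so it's only 0.75 mm off centre and 0.3 mm off along the slope. Lowering into the mouth.

Call:
drive_tool --motion '[0.3, -0.8, 3, 0, 0, 0, 3, 0, 0, 0, 2, 0, 0, 0, 0, 0]'

```text
clock: 9.92
eef_pos: [549.9, 291.3, 172.6]
eef_rot: [3.131, -0.034, -2.809]
wrist_force: [0.2, 0.9, -1.3]
finger_gap: 26.2
```

```bash
python3 d.py 549.3 290.1 169.4
```

```text
[549.9 291.3 172.6] yaw -160.9 move [ 0.9 -0.9  3.2] [ 0.2  0.9 -1.3] [ 0.42  0.51  1.31  0.01  1.36 -1.48]
```

Call:
drive_tool --motion '[0.5, -0.5, 2, 0, 0, 0, 1.5, 0, 0, 0, 0, 0]'

```text
clock: 10.17
eef_pos: [549.5, 290.5, 168.9]
eef_rot: [3.131, -0.034, -2.809]
wrist_force: [0.2, -0.4, -0.2]
finger_gap: 25.9
```

Call:
drive_tool --motion '[2, 0, 1, 0, 3, 0, 0, 0, 3, 0, 0, 0, 3, 0, 0, 0, 3, 0, 0.5, 0, 0, 0, 0, 0]' --grip_force 10

```text
clock: 10.67
eef_pos: [535.1, 285.6, 168.4]
eef_rot: [3.131, -0.032, -2.809]
wrist_force: [0.2, -0.1, -0.4]
finger_gap: 26.2
```

```bash
python3 d.py 549.5 290.5 168.9;python3 v.py pics/w7.png
```

```text
[535.1 285.6 168.4] yaw -161.0 move [-15.2  -0.1  -1. ] [ 0.2 -0.1 -0.4] [ 0.42  0.47  1.37  0.01  1.33 -1.48]
```

View pics/w7.png

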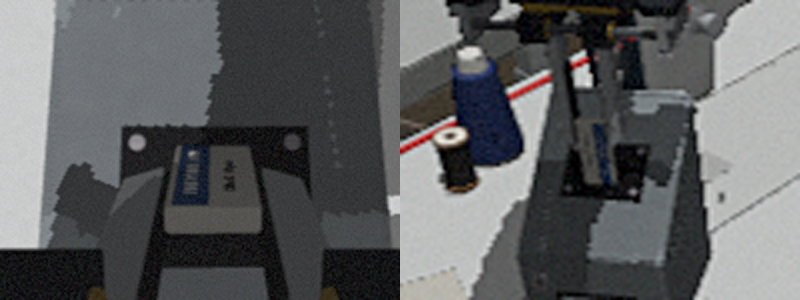

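The end skimmed over the sill without catching (0.2 N) and the pack is still upright at crop (212,190). An upright pack can't reach deep enough to pivot in the mouth. Instead I'll tilt it against the straight top edge of the box's front wall, then turn the tool by π so the tilt faces the right way. First, check what stands behind the box.

Call:
drive_tool --motion '[0, 0, -10, 0, 0, 0, -10, 0, 20, 0, 0, 0, 20, 0, 0, 0, 20, 0, 0, 0, 3, 0, 0, 0, 0, 0, 0, 0, 0, 0, 0, 0]' --grip_force 12

```text
clock: 11.43
eef_pos: [476.7, 265.1, 197.5]
eef_rot: [3.13, -0.027, -2.81]
wrist_force: [0.3, 0.2, 0.9]
finger_gap: 25.8
```

```bash
python3 - <<'E'
from h import *
S=np.array([546,289.7,0]);c=np.cos(np.radians(19.1));s=np.sin(np.radians(19.1));h=np.array([c,s,0]);y=np.array([-s,c,0])
e=read_state();d=e["eef_pos"]-S;print("tcp h,y,z",d@h,d@y,d[2],e["eef_rot"],e["wrist_force"])
T=camera_info("top");C=camera_info("scene")
for a,b,z in((70,-40,350),(70,40,350),(110,-40,350),(110,40,350),(40,-90,280),(40,90,280)): q=S+a*h+b*y+[0,0,z];print((a,b,z),"top",proj(T,q).round(),"scene",proj(C,q).round())
# machine head: nearest lower-left head corner by two views
for t,s2 in(((160,150),(180,120)),((190,153),(222,128)),((165,70),(295,40))): print("machine",tri([ray(T,*t),ray(C,*s2)]).round())
E
```

```text
tcp h,y,z -73.50184660362301 -0.624699029682501 197.53071784105458 [ 3.13034991 -0.02714496 -2.80959287] [0.26865227 0.22770224 0.88624043]
(70, -40, 350) top [187. 142.] scene [196.  72.]
(70, 40, 350) top [159. 151.] scene [166.  71.]
(110, -40, 350) top [183. 128.] scene [200.  66.]
(110, 40, 350) top [155. 138.] scene [171.  64.]
(40, -90, 280) top [213. 154.] scene [215. 103.]
(40, 90, 280) top [153. 174.] scene [149. 100.]
machine [669. 405. 158.]
machine [672. 288. 157.]
machine [856. 227. 376.]
```

The machine head is at least 100 mm behind the slot, so the flip is clear. Going down in front of the box, until the pack's end is about 9 mm below the front edge.

Call:
drive_tool --motion '[4, 0, 15, 0, 0, 0, 20, 0, 0, 0, 20, 0, 0, 0, 15, 0, 0, 0, 5, 0, 0, 0, 0, 0, 0, 0, 0, 0]'

```text
clock: 12.02
eef_pos: [477.0, 266.0, 122.5]
eef_rot: [3.13, -0.022, -2.81]
wrist_force: [-0.2, 0.4, 0.6]
finger_gap: 25.8
```

```bash
cat > b.py <<'E'
from h import *
S=np.array([546,289.7,0]);c=np.cos(np.radians(19.1));s=np.sin(np.radians(19.1));B=np.array([[c,s,0],[-s,c,0],[0,0,1]])
e=read_state();print("tcp h,y,z",(B@(e["eef_pos"]-S)).round(1),e["eef_rot"].round(3),"F",(B@e["wrist_force"]).round(1),e["moment"].round(2),e["finger_gap"].round(1),e["clock"],e["joints"][5].round(2))
E
python3 b.py
```

```text
Traceback (most recent call last):
  File "b.py", line 3, in <module>
    e=read_state();print("tcp h,y,z",(B@(e["eef_pos"]-S)).round(1),e["eef_rot"].round(3),"F",(B@e["wrist_force"]).round(1),e["moment"].round(2),e["finger_gap"].round(1),e["clock"],e["joints"][5].round(2))
                                                                                                                                                ^^^^^^^^^^^^^^^^^^^^^
AttributeError: 'float' object has no attribute 'round'
```

Call:
drive_tool --motion '[-3, 0, 0, 0, -4, 0, 0, 0, -4, 0, 0, 0, -4, 0, 0, 0, 0, 0, 0, 0]'

```text
clock: 12.43
eef_pos: [493.3, 271.6, 124.6]
eef_rot: [3.13, -0.021, -2.81]
wrist_force: [-2.4, -0.3, -1.4]
finger_gap: 26.1
```

```bash
sed -i 's/e\["finger_gap"\].round(1)/e["finger_gap"]/' b.py; python3 b.py
```

```text
tcp h,y,z [-55.7   0.2 124.6] [ 3.13  -0.021 -2.81 ] F [-2.4  0.5 -1.4] [-0.08  0.43  0.02] 26.059667331977224 12.4333 -1.48
```

Call:
drive_tool --motion '[-3, 0, 1, 0, -3, 0, 1, 0, -3, 0, 0, 0, 0, 0, 0, 0]'

```text
clock: 12.77
eef_pos: [503.0, 275.0, 122.8]
eef_rot: [3.13, -0.02, -2.81]
wrist_force: [-1.9, -1.1, 1.0]
finger_gap: 25.8
```

```bash
python3 b.py; python3 - <<'E'
from h import *
im=camera("wrist")[:,:,::-1];cv2.imwrite("pics/w8.png",im)
I=camera_info("wrist");p=read_state();R=Ro.from_euler("xyz",p["eef_rot"]).as_matrix()
for a in (-36,-33,-30,-27,-24,-20,0):
    t=np.radians(a);piv=np.array([1,0,-10.])
    f=lambda x,z:p["eef_pos"]+R@(piv+np.array([np.cos(t)*x-np.sin(t)*z,0,np.sin(t)*x+np.cos(t)*z]))
    print(a,"bottom front",proj(I,f(4,50)).round(1),"top front",proj(I,f(4,-10)).round(1))
for c in (262,284,294): print(im[130:270:2,c-2:c+3].max(2).mean(1).round().astype(int).tolist())
E
```

```text
tcp h,y,z [-45.4   0.2 122.8] [ 3.13 -0.02 -2.81] F [-2.2 -0.4  1. ] [-0.07  0.35  0.04] 25.8320547084689 12.7667 -1.48
-36 bottom front [277.7 184.4] top front [278.1 265.9]
-33 bottom front [277.7 187. ] top front [278.1 265.1]
-30 bottom front [277.7 189.7] top front [278.1 264.2]
-27 bottom front [277.7 192.6] top front [278.1 263.2]
-24 bottom front [277.7 195.5] top front [278.2 262.3]
-20 bottom front [277.7 199.5] top front [278.2 261. ]
0 bottom front [277.6 221.3] top front [278.2 253.9]
[204, 207, 184, 172, 173, 173, 173, 174, 175, 174, 174, 171, 172, 171, 171, 172, 172, 172, 172, 174, 172, 172, 172, 173, 172, 166, 40, 50, 110, 65, 87, 86, 86, 94, 92, 92, 91, 87, 81, 69, 61, 55, 50, 60, 60, 58, 57, 60, 66, 51, 62, 56, 55, 65, 66, 62, 57, 50, 52, 52, 52, 50, 69, 85, 83, 83, 81, 65, 56, 57]
[205, 177, 154, 174, 169, 173, 174, 169, 172, 174, 172, 173, 174, 173, 175, 172, 173, 173, 173, 172, 173, 174, 174, 172, 173, 164, 31, 52, 111, 51, 78, 78, 77, 76, 77, 79, 79, 79, 68, 58, 60, 57, 70, 52, 44, 81, 81, 46, 56, 73, 57, 42, 42, 61, 49, 83, 80, 80, 80, 80, 80, 80, 85, 86, 83, 81, 82, 69, 57, 57]
[111, 94, 80, 81, 79, 80, 77, 79, 81, 79, 81, 78, 77, 79, 79, 79, 79, 80, 79, 79, 77, 78, 91, 81, 82, 79, 28, 35, 91, 42, 71, 70, 73, 74, 76, 78, 76, 76, 79, 77, 79, 78, 79, 79, 79, 80, 80, 80, 77, 80, 82, 81, 80, 81, 78, 80, 81, 80, 81, 82, 81, 80, 83, 85, 83, 81, 81, 66, 56, 59]
```

```bash
python3 v.py pics/w9.png
```

```text
(no output)
```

View pics/w9.png

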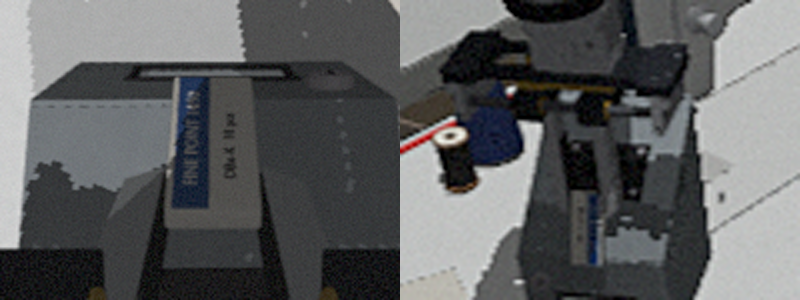

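The pack has clearly tilted in the pads: lower end at crop y 78, top end from 208 to 228. Solving tilt and offset from those three edges.

```bash
cat > fit.py <<'E'
from h import *
from scipy.optimize import least_squares
def fit(I,p,rows,col=278):
    # rows: bottom-front, top-front, top-back edges -> tilt deg, centre x,z in tool frame
    R=Ro.from_euler("xyz",p["eef_rot"]).as_matrix()
    def res(q):
        t=np.radians(q[0]);f=lambda x,z:proj(I,p["eef_pos"]+R@np.array([q[1]+np.cos(t)*x-np.sin(t)*z,0,q[2]+np.sin(t)*x+np.cos(t)*z]))[1]
        return [f(4,30)-rows[0],f(4,-30)-rows[1],f(-4,-30)-rows[2]]
    return least_squares(res,[-20,1,10]).x.round(1)
E
python3 - <<'E'
from fit import *
I=camera_info("wrist");p=read_state()
for r in ((189,254,263.5),(189,253,264),(189,254.5,264.5),(189.5,254,263)): print(r,fit(I,p,r))
E
```

```text
(189, 254, 263.5) [-25.8  11.4  16. ]
(189, 253, 264) [-22.1  15.1   4.4]
(189, 254.5, 264.5) [-24.7  12.8  10.8]
(189.5, 254, 263) [-26.8   9.6  21.6]
```

Call:
drive_tool --motion '[-3, 0, 0, 0, -1, 0, 0, 0, 0, 0, 0, 0]'

```text
clock: 13.17
eef_pos: [506.5, 276.2, 122.9]
eef_rot: [3.13, -0.02, -2.81]
wrist_force: [-0.4, 0.2, -0.4]
finger_gap: 26.0
```

Call:
drive_tool --motion '[5, 0, 0, 0, 10, 0, 0, 0, 10, 0, -10, 0, 10, 0, -20, 0, 0, 0, -30, 0, 0, 0, -30, 0, 0, 0, -20, 0, 0, 0, 0, 0]' --grip_force 18

```text
clock: 13.83
eef_pos: [472.9, 263.1, 237.5]
eef_rot: [3.13, -0.018, -2.81]
wrist_force: [-0.6, -0.1, -0.0]
finger_gap: 25.9
```

```bash
python3 b.py; python3 - <<'E'
from fit import *
im=camera("wrist")[:,:,::-1];cv2.imwrite("pics/w10.png",im)
I=camera_info("wrist");p=read_state()
for c in (262,282,292): print(im[170:275,c-2:c+3].max(2).mean(1).round().astype(int).tolist())
E
```

```text
tcp h,y,z [-77.8  -1.2 237.5] [ 3.13  -0.018 -2.81 ] F [-0.6  0.1 -0. ] [ 0.08 -0.06  0.02] 25.9329629375811 13.8333 -1.47
[171, 169, 168, 168, 171, 169, 170, 170, 169, 169, 169, 169, 171, 173, 163, 104, 49, 50, 51, 48, 47, 48, 48, 51, 52, 53, 52, 52, 55, 53, 49, 52, 47, 53, 56, 46, 51, 51, 55, 59, 54, 55, 53, 53, 54, 59, 54, 54, 57, 55, 55, 56, 56, 59, 59, 62, 51, 55, 55, 57, 63, 56, 64, 51, 58, 61, 62, 59, 59, 60, 65, 68, 49, 51, 51, 53, 51, 50, 49, 52, 53, 51, 49, 52, 69, 85, 83, 82, 80, 82, 80, 80, 80, 75, 37, 26, 25, 24, 28, 29, 29, 26, 27, 23, 27]
[169, 169, 169, 170, 170, 170, 170, 169, 170, 170, 172, 169, 169, 173, 166, 114, 74, 72, 76, 76, 77, 78, 76, 76, 77, 76, 77, 76, 77, 75, 77, 77, 78, 80, 75, 67, 70, 73, 70, 68, 70, 72, 74, 64, 65, 59, 62, 62, 78, 80, 79, 78, 72, 56, 56, 66, 80, 79, 70, 76, 70, 59, 60, 55, 70, 65, 70, 65, 63, 78, 81, 78, 79, 81, 80, 77, 80, 80, 80, 80, 78, 80, 80, 81, 80, 83, 83, 80, 81, 80, 79, 79, 82, 75, 38, 22, 24, 23, 28, 23, 26, 27, 27, 26, 23]
[170, 168, 170, 169, 171, 170, 169, 172, 169, 169, 170, 167, 168, 169, 164, 125, 75, 73, 74, 78, 76, 78, 76, 76, 76, 77, 76, 77, 79, 77, 77, 78, 79, 76, 79, 75, 77, 78, 78, 78, 78, 78, 76, 77, 79, 78, 79, 78, 78, 78, 78, 78, 78, 78, 78, 79, 77, 81, 77, 81, 79, 80, 79, 80, 78, 78, 79, 80, 78, 80, 79, 78, 81, 77, 80, 78, 79, 80, 78, 81, 79, 80, 81, 81, 81, 83, 80, 81, 79, 79, 81, 80, 80, 76, 36, 25, 27, 28, 25, 25, 25, 28, 28, 22, 25]
```

Lower end now at row 185, top end at 254 to 263.5, so the tilt is close to 28–29°. Turning by π.

Call:
drive_tool --motion '[0, 0, 0, 0.12, 0, 0, 0, 0.12, 0, 0, 0, 0.12, 0, 0, 0, 0.12, 0, 0, 0, 0.12, 0, 0, 0, 0.12, 0, 0, 0, 0.12, 0, 0, 0, 0.12]'

```text
clock: 14.55
eef_pos: [469.5, 261.7, 224.4]
eef_rot: [-3.123, -0.025, 2.479]
wrist_force: [0.8, -0.3, -0.8]
finger_gap: 25.8
```

Call:
drive_tool --motion '[0, 0, 0, 0.12, 0, 0, 0, 0.12, 0, 0, 0, 0.12, 0, 0, 0, 0.12, 0, 0, 0, 0.12, 0, 0, 0, 0.12, 0, 0, 0, 0.12, 0, 0, 0, 0.12]'

```text
clock: 15.22
eef_pos: [465.5, 260.0, 210.7]
eef_rot: [-3.099, 0.01, 1.479]
wrist_force: [-0.7, -0.0, 0.7]
finger_gap: 26.0
```

Call:
drive_tool --motion '[0, 0, 0, 0.12, 0, 0, 0, 0.12, 0, 0, 0, 0.12, 0, 0, 0, 0.12, 0, 0, 0, 0.12, 0, 0, 0, 0.12, 0, 0, 0, 0.12, 0, 0, 0, 0]'

```text
clock: 15.88
eef_pos: [461.3, 258.1, 197.3]
eef_rot: [-3.12, 0.053, 0.599]
wrist_force: [0.2, 0.7, -0.7]
finger_gap: 25.8
```

```bash
python3 b.py; python3 - <<'E'
from fit import *
I=camera_info("wrist");p=read_state()
print(fit(I,p,(185,254,263.5)),fit(I,p,(185,254.5,264)),fit(I,p,(185,254,263.)))
E
```

```text
tcp h,y,z [-90.4  -2.2 197.3] [-3.12   0.053  0.599] F [ 0.4  0.6 -0.7] [-0.07  0.11  0.02] 25.77369603293659 15.8833 1.4
[-27.5  14.7   9.9] [-27.6  14.8   9.1] [-28.8  13.5  14.2]
```

Call:
drive_tool --motion '[0, 0, -15, 0.12, 0, 0, -15, 0.12, 0, 0, -10, 0.025, 0, 0, 0, 0, 0, 0, 0, 0]'

```text
clock: 16.3
eef_pos: [461.7, 257.7, 232.1]
eef_rot: [-3.135, 0.065, 0.343]
wrist_force: [-0.3, 0.0, -0.6]
finger_gap: 25.8
```

```bash
python3 b.py; cat > pk.py <<'E'
from h import *
# pack in box axes rel. slot centre: tilt a, centre (x,z) in tool frame
S=np.array([546,289.7,133.5]);c=np.cos(np.radians(19.1));s=np.sin(np.radians(19.1));B=np.array([[c,s,0],[-s,c,0],[0,0,1]])
M=np.array([[np.cos(np.pi/6),0,np.sin(np.pi/6)],[0,1,0],[-np.sin(np.pi/6),0,np.cos(np.pi/6)]])  # box->slot axes
def pack(p,a=-28,cx=12,cz=9):
    R=Ro.from_euler("xyz",p["eef_rot"]).as_matrix();t=np.radians(a)
    d=R@np.array([-np.sin(t),0,np.cos(t)]);cen=p["eef_pos"]+R@np.array([cx,0,cz])
    return M@B@(cen+30*d-S), M@B@d, M@B@R
if __name__=="__main__":
    p=read_state();e,d,T=pack(p);print("end centre in slot axes",e.round(1),"dir",d.round(3),"tilt off slot deg",np.degrees(np.arctan2(d[0],-d[2])).round(1))
    # tool move that brings end to slot axes point given
    import sys
    if len(sys.argv)>3: print("move",(T.T@(np.array([float(x) for x in sys.argv[1:4]])-e)).round(1))
E
python3 pk.py 0 0 12
```

```text
tcp h,y,z [-90.2  -2.6 232.1] [-3.135  0.065  0.343] F [-0.3  0.2 -0.6] [-0.05  0.14  0.03] 25.781190088033743 16.3 1.66
end centre in slot axes [-26.8  -2.2  86.5] dir [-0.1    0.01  -0.995] tilt off slot deg -5.7
move [63.7 -1.3 47.1]
```

Call:
drive_tool --motion '[12, 0, 0, 0, 15, 0, 0, 0, 15, -1, 0, 0, 15, 0, 8, 0, 5, 0, 10, 0, 0, 0, 10, 0, 0, 0, 0, 0, 0, 0, 0, 0]'

```text
clock: 16.97
eef_pos: [516.2, 278.9, 189.1]
eef_rot: [-3.133, 0.074, 0.368]
wrist_force: [0.3, -0.1, 0.1]
finger_gap: 25.6
```

```bash
python3 b.py;python3 pk.py 0 0 8; python3 - <<'E'
from h import *
im=camera("wrist")[:,:,::-1];cv2.imwrite("pics/w11.png",im);import pickle;pickle.dump((camera_info("wrist"),read_state()),open("w11.pkl","wb"))
cv2.imwrite("pics/w11c.png",cv2.resize(im[100:280,170:390],(770,630*1)[0:1]+(600,),interpolation=cv2.INTER_CUBIC))
E
```

```text
tcp h,y,z [-31.7  -0.4 189.1] [-3.133  0.074  0.368] F [ 0.2 -0.2  0.1] [-0.01  0.05  0.  ] 25.607105766026592 16.9667 1.63
end centre in slot axes [ 1.9  0.7 19.9] dir [-0.109  0.021 -0.994] tilt off slot deg -6.3
move [ 5.1  0.9 10.9]
```

View pics/w11c.png

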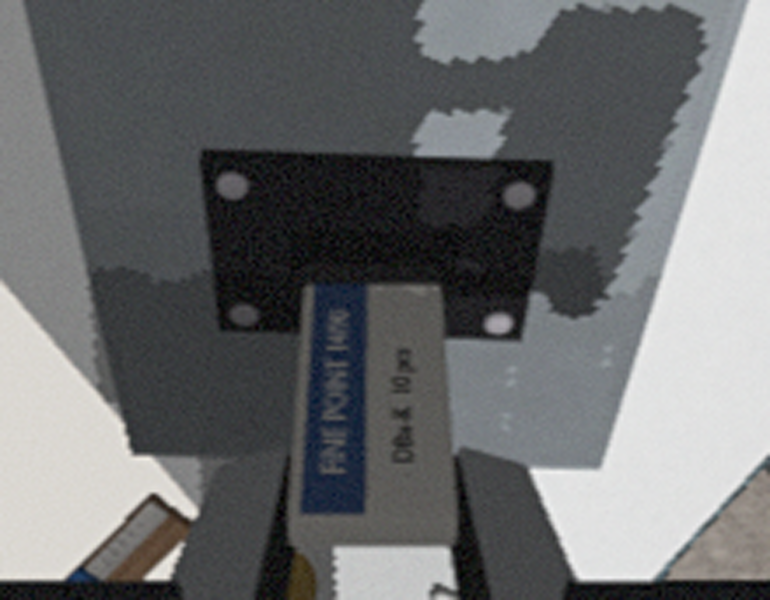

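Clear view: bezel corners at crop (203,150), (552,160), (520,340), (222,330), and the pack's lower edge from (305,283) to (440,286). Casting these.

```bash
python3 - <<'E'
from pk import *
import pickle
I,p=pickle.load(open("w11.pkl","rb"))
W=lambda x,y,z:onz(I,170+x/3.5,100+y*180/600,z)
P=np.array([W(203,150,146),W(552,160,146),W(520,340,121),W(222,330,121)]);print((B@(P-S).T).T.round(1).tolist(),"mean",(B@(P.mean(0)-S)).round(1))
d=P[1]-P[0];print("yaw",np.degrees(np.arctan2(d[1],d[0])).round(1))
# pack lower tool-front edge: predicted pixel & tool-frame for candidates
R=Ro.from_euler("xyz",p["eef_rot"]).as_matrix()
for a in(-25,-28,-31):
  for cx,cz in((10.4,8),(13,9),(13,12)):
    t=np.radians(a);q=p["eef_pos"]+R@np.array([cx+np.cos(t)*4-np.sin(t)*30,0,cz+np.sin(t)*4+np.cos(t)*30]);u=proj(I,q)
    print(a,cx,cz,((u-[170,100])*[3.5,600/180]).round(),"slot axes",(M@B@(q-S)).round(1))
for x in (305,440):print("edge",(B@(W(x,285,150)-S)).round(1))
E
```

```text
[[22.6, 32.5, 12.5], [22.9, -33.8, 12.5], [-22.6, -34.1, -12.5], [-22.5, 32.6, -12.5]] mean [ 0.1 -0.7  0. ]
yaw -70.6
-25 10.4 8 [365. 312.] slot axes [ 3.4  0.7 21.3]
-25 13 9 [365. 299.] slot axes [ 5.   0.8 19. ]
-25 13 12 [365. 296.] slot axes [ 3.3  0.8 16.5]
-28 10.4 8 [365. 307.] slot axes [ 5.   0.7 21.3]
-28 13 9 [365. 293.] slot axes [ 6.5  0.8 19. ]
-28 13 12 [365. 290.] slot axes [ 4.9  0.8 16.5]
-31 10.4 8 [365. 301.] slot axes [ 6.5  0.8 21.3]
-31 13 9 [365. 288.] slot axes [ 8.1  0.8 19.1]
-31 13 12 [365. 285.] slot axes [ 6.4  0.9 16.6]
edge [-3.4 12.5 16.5]
edge [ -2.5 -13.7  16.5]
```

```bash
sed -i 's/a=-28,cx=12,cz=9/a=-28.5,cx=14,cz=11/' pk.py; python3 pk.py 0 -0.6 5
```

```text
end centre in slot axes [ 2.5  0.8 17.2] dir [-0.101  0.021 -0.995] tilt off slot deg -5.8
move [ 4.7  1.6 11.5]
```

Call:
drive_tool --motion '[2, -1, 0, 0.03, 1.5, 0, 3, 0, 0.5, 0, 4, 0, 0, 0, 2, 0, 0, 0, 0, 0]'

```text
clock: 17.43
eef_pos: [517.8, 280.8, 180.8]
eef_rot: [-3.135, 0.072, 0.341]
wrist_force: [0.9, 0.2, -0.8]
finger_gap: 25.9
```

```bash
python3 b.py;python3 pk.py 0 0 5
```

```text
tcp h,y,z [-29.5   0.8 180.8] [-3.135  0.072  0.341] F [ 0.9 -0.1 -0.8] [0.02 0.08 0.02] 25.89554441596961 17.4333 1.66
end centre in slot axes [0.5 1.2 8.9] dir [-0.098  0.009 -0.995] tilt off slot deg -5.6
move [1.7 1.2 3.5]
```

```bash
python3 pk.py 0 0.8 -6;python3 pk.py 0.4 0.8 -30
```

```text
end centre in slot axes [0.5 1.2 8.9] dir [-0.098  0.009 -0.995] tilt off slot deg -5.6
move [ 7.9  0.5 12.6]
end centre in slot axes [0.5 1.2 8.9] dir [-0.098  0.009 -0.995] tilt off slot deg -5.6
move [21.7  0.7 32.3]
```

Call:
drive_tool --motion '[2, 0.4, 3, 0, 2, 0, 3, 0, 2, 0, 3, 0, 1, 0, 2, 0, 0, 0, 0, 0]'

```text
clock: 17.85
eef_pos: [524.0, 282.8, 171.3]
eef_rot: [-3.135, 0.071, 0.342]
wrist_force: [-1.5, -1.5, 0.8]
finger_gap: 25.7
```

```bash
python3 b.py;python3 pk.py 0 0.8 -15
```

```text
tcp h,y,z [-23.    0.6 171.3] [-3.135  0.071  0.342] F [-1.9 -0.9  0.8] [-0.25  0.34  0.03] 25.69496813038832 17.85 1.65
end centre in slot axes [ 1.5  1.1 -2.6] dir [-0.097  0.01  -0.995] tilt off slot deg -5.6
move [ 5.7  0.5 11.1]
```

Call:
drive_tool --motion '[-0.5, 0.3, 2, 0, 0.8, 0, 2.5, 0, 1, 0, 2.5, 0, 0, 0, 0, 0]'

```text
clock: 18.18
eef_pos: [524.9, 283.3, 170.7]
eef_rot: [-3.134, 0.068, 0.343]
wrist_force: [-0.6, 0.1, -1.1]
finger_gap: 25.6
```

```bash
python3 b.py;python3 pk.py 0 0.8 -20
```

```text
tcp h,y,z [-22.    0.9 170.7] [-3.134  0.068  0.343] F [-0.5  0.2 -1.1] [0.   0.14 0.01] 25.594908463985863 18.1833 1.65
end centre in slot axes [ 2.2  1.4 -3.6] dir [-0.094  0.011 -0.996] tilt off slot deg -5.4
move [ 7.3  0.8 14.8]
```

```bash
python3 - <<'E'
from h import *
im=camera("wrist")[:,:,::-1]
s=camera("scene")[:,:,::-1]
S=camera_info("scene");u,v=proj(S,np.array([546,289.7,140])).astype(int)
cv2.imwrite("pics/w12.png",np.hstack([cv2.resize(im[110:260,190:365],(466,400),interpolation=cv2.INTER_CUBIC),cv2.resize(s[v-40:v+40,u-32:u+32],(320,400),interpolation=cv2.INTER_CUBIC)]))
E
```

```text
(no output)
```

View pics/w12.png

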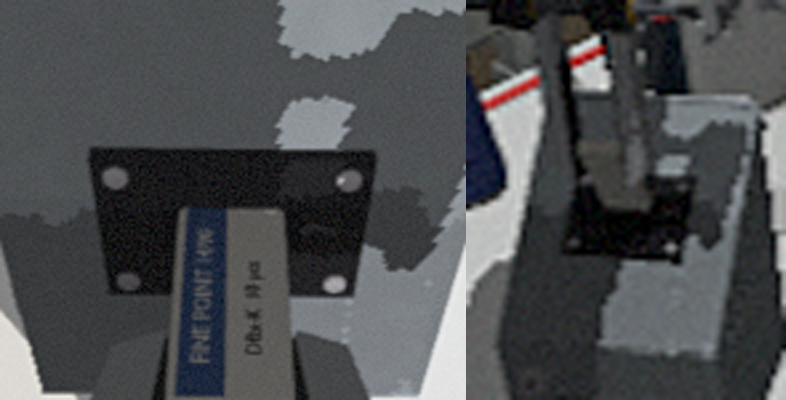

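The pack's leading edge (crop y 208, x 178–285) is centred sideways but too far upslope, and is sitting on the slot's upper lip. Computing how far.

```bash
python3 - <<'E'
from pk import *
I=camera_info("wrist")
k=150/400
o,d=ray(I,190+231*k,110+208*k); n=B.T@(M.T@np.array([0,0,1.]))
for off in(0,2,4,-2):
    q=o+d*((S+n*off-o)@n)/(d@n);print("edge on plane",off,(M@B@(q-S)).round(1))
for x,y in((115,179),(348,179),(128,283),(334,283)):
    o,d=ray(I,190+x*k,110+y*k);q=o+d*((S-o)@n)/(d@n);print("screw",(M@B@(q-S)).round(1))
E
```

```text
edge on plane 0 [ 8.3 -0.2 -0. ]
edge on plane 2 [10.2 -0.2  2. ]
edge on plane 4 [12.2 -0.2  4. ]
edge on plane -2 [ 6.3 -0.2 -2. ]
screw [17.6 27.7 -0. ]
screw [ 18.4 -28.   -0. ]
screw [-20.8  27.8   0. ]
screw [-19.8 -28.3  -0. ]
```

Call:
drive_tool --motion '[-2, 0, -3.5, 0, -2, 0, 0, 0, -2.5, 0, 0, 0, 0, 0, 0, 0]'

```text
clock: 18.62
eef_pos: [518.8, 281.0, 173.2]
eef_rot: [-3.134, 0.069, 0.343]
wrist_force: [0.3, 0.1, 0.1]
finger_gap: 25.6
```

```bash
python3 b.py;python3 pk.py -3 1 -10; python3 - <<'E'
from pk import *
import cv2
im=camera("wrist")[:,:,::-1];cv2.imwrite("pics/w13.png",im);I=camera_info("wrist")
print(im[165:205,272:282].max(2).mean(1).round().astype(int).tolist())
n=B.T@(M.T@np.array([0,0,1.]))
for r in range(182,194,2):
  o,d=ray(I,276.6,r);print(r,[(M@B@(o+d*((S+n*f-o)@n)/(d@n)-S))[0].round(1) for f in(0,2,4,6)])
E
```

```text
tcp h,y,z [-28.5   0.7 173.2] [-3.134  0.069  0.343] F [0.3 0.  0.1] [-0.01  0.07  0.01] 25.551667091367623 18.6167 1.65
end centre in slot axes [-2.2  1.2  1.8] dir [-0.095  0.011 -0.995] tilt off slot deg -5.4
move [ 6.   0.4 10.3]
[26, 26, 28, 26, 26, 25, 26, 27, 28, 26, 25, 27, 25, 30, 22, 22, 22, 24, 19, 20, 20, 16, 30, 58, 82, 78, 80, 78, 81, 79, 81, 80, 80, 80, 80, 82, 80, 82, 81, 83]
182 [np.float64(3.9), np.float64(5.8), np.float64(7.7), np.float64(9.6)]
184 [np.float64(2.1), np.float64(4.0), np.float64(5.9), np.float64(7.9)]
186 [np.float64(0.2), np.float64(2.1), np.float64(4.1), np.float64(6.0)]
188 [np.float64(-1.7), np.float64(0.3), np.float64(2.2), np.float64(4.2)]
190 [np.float64(-3.6), np.float64(-1.6), np.float64(0.3), np.float64(2.3)]
192 [np.float64(-5.6), np.float64(-3.6), np.float64(-1.6), np.float64(0.5)]
```

Call:
drive_tool --motion '[1.3, 0, 2.5, 0, 1.6, 0, 2.7, 0, 1.6, 0, 2.7, 0, 0, 0, 0, 0]'

```text
clock: 19.0
eef_pos: [522.9, 282.5, 163.4]
eef_rot: [-3.134, 0.07, 0.343]
wrist_force: [-0.0, 0.3, 0.2]
finger_gap: 25.7
```

```bash
python3 b.py;python3 pk.py -3 1 -15
```

```text
tcp h,y,z [-24.2   0.7 163.4] [-3.134  0.07   0.343] F [0.1 0.3 0.2] [-0.06  0.11  0.07] 25.68639077852197 19.0 1.65
end centre in slot axes [-3.4  1.3 -8.8] dir [-0.096  0.011 -0.995] tilt off slot deg -5.5
move [3.8 0.3 4.9]
```

It's inside the mouth with no force. Continuing along the slot.

Call:
drive_tool --motion '[2, 0, 2.5, 0, 2, 0, 2.5, 0, 2, 0, 2.5, 0, 0, 0, 0, 0]'

```text
clock: 19.33
eef_pos: [528.1, 284.4, 153.7]
eef_rot: [-3.134, 0.072, 0.343]
wrist_force: [-0.4, -0.4, -0.1]
finger_gap: 25.7
```

```bash
python3 b.py;python3 pk.py -3 1 -30
```

```text
tcp h,y,z [-18.7   0.8 153.7] [-3.134  0.072  0.343] F [-0.5 -0.3 -0.1] [-0.07  0.15 -0.01] 25.67580603284431 19.3333 1.65
end centre in slot axes [ -3.6   1.4 -20. ] dir [-0.098  0.011 -0.995] tilt off slot deg -5.6
move [6.1 0.5 8. ]
```

Call:
drive_tool --motion '[2, 0, 2.5, 0, 2, 0, 2.5, 0, 2, 0, 2.5, 0, 0, 0, 0, 0]'

```text
clock: 19.67
eef_pos: [532.5, 286.1, 144.2]
eef_rot: [-3.134, 0.076, 0.344]
wrist_force: [-0.8, -0.1, -1.3]
finger_gap: 25.9
```

```bash
python3 b.py;python3 pk.py -3 1 -35
```

```text
tcp h,y,z [-14.    1.  144.2] [-3.134  0.076  0.344] F [-0.8  0.2 -1.3] [-0.01  0.26 -0.04] 25.894890493285136 19.6667 1.65
end centre in slot axes [ -4.5   1.6 -30.6] dir [-0.102  0.011 -0.995] tilt off slot deg -5.9
move [3.7 0.6 2.8]
```

About 30 mm in, guided by the throat with small forces. Releasing so it slides down onto the flap, then raising.

Call:
drive_tool --motion '[0, 0, 0, 0, 0, 0, 0, 0, 0, 0, 0, 0, 0, 0, 0, 0, 0, 0, 0, 0]' --jaw 0.5

```text
clock: 20.08
eef_pos: [533.9, 286.6, 145.2]
eef_rot: [-3.134, 0.072, 0.343]
wrist_force: [-0.1, 0.1, 0.2]
finger_gap: 46.7
```

Call:
drive_tool --motion '[-3, 0, -10, 0, -3, 0, -15, 0, 0, 0, -15, 0, 0, 0, -5, 0, 0, 0, 0, 0]'

```text
clock: 20.5
eef_pos: [531.0, 285.1, 194.9]
eef_rot: [-3.134, 0.07, 0.343]
wrist_force: [0.0, -1.0, 0.1]
finger_gap: 46.9
```

```bash
python3 b.py; python3 - <<'E'
from h import *
import pickle
im=camera("wrist")[:,:,::-1];cv2.imwrite("pics/w14.png",im);pickle.dump((camera_info("wrist"),read_state()),open("w14.pkl","wb"))
s=camera("scene")[:,:,::-1]
S=camera_info("scene");u,v=proj(S,np.array([546,289.7,140])).astype(int)
cv2.imwrite("pics/w14c.png",np.hstack([cv2.resize(im[110:260,190:365],(466,400),interpolation=cv2.INTER_CUBIC),cv2.resize(s[v-40:v+40,u-32:u+32],(320,400),interpolation=cv2.INTER_CUBIC)]))
E
```

```text
tcp h,y,z [-15.7   0.6 194.9] [-3.134  0.07   0.343] F [-0.3 -0.9  0.1] [0.05 0.11 0.03] 46.942221725822485 20.5 1.65
```

View pics/w14c.png

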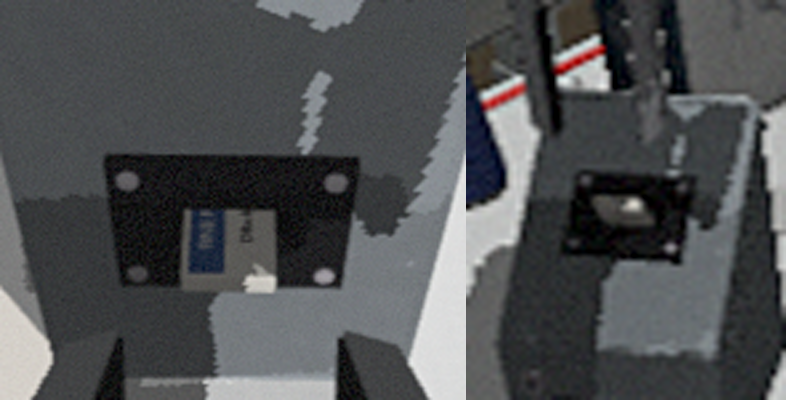

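The pack rests in the slot on the flap with about 19 mm showing, at crop (230,248). Closing the fingers and pushing along the slot axis.

Call:
drive_tool --motion '[2, 0, 0, 0, 1, 0, 8, 0, 0, 0, 10, 0, 0, 0, 8, 0, 0, 0, 3, 0, 0, 0, 0, 0, 0, 0, 0, 0]' --jaw 1 --grip_force 30

```text
clock: 21.18
eef_pos: [529.8, 284.8, 156.5]
eef_rot: [-3.135, 0.079, 0.343]
wrist_force: [0.2, -0.5, 0.7]
finger_gap: 3.7
```

```bash
python3 b.py
```

```text
tcp h,y,z [-16.9   0.7 156.5] [-3.135  0.079  0.343] F [ 0.1 -0.5  0.7] [-0.04  0.09  0.05] 3.738717680005392 21.1833 1.65
```

Call:
drive_tool --motion '[4, 0, 0, 0, 0, 0, 0, 0, 0, 0, 0, 0]'

```text
clock: 21.43
eef_pos: [534.2, 286.3, 156.4]
eef_rot: [-3.135, 0.078, 0.343]
wrist_force: [0.4, -0.3, 0.7]
finger_gap: 0.5
```

Call:
drive_tool --motion '[1.2, 0, 2, 0, 1.7, 0, 2.5, 0, 1.7, 0, 2.5, 0, 1.7, 0, 2.5, 0]'

```text
clock: 21.77
eef_pos: [540.1, 288.7, 147.4]
eef_rot: [-3.134, 0.076, 0.343]
wrist_force: [0.4, 0.1, 4.1]
finger_gap: 0.5
```

```bash
python3 b.py
```

```text
tcp h,y,z [ -5.9   0.9 147.4] [-3.134  0.076  0.343] F [0.4 0.  4.1] [-0.02  0.05 -0.  ] 0.4633233672932101 21.7667 1.65
```

Call:
drive_tool --motion '[-1, 0, 2.5, 0, 0.3, 0, 2.5, 0, 0.5, 0, 2.5, 0]'

```text
clock: 22.02
eef_pos: [542.3, 289.5, 142.3]
eef_rot: [-3.134, 0.067, 0.343]
wrist_force: [2.5, 1.4, 5.7]
finger_gap: 0.4
```

```bash
python3 b.py
```

```text
tcp h,y,z [ -3.5   1.  142.3] [-3.134  0.067  0.343] F [2.8 0.5 5.7] [ 0.1  -0.34 -0.06] 0.42823328973181984 22.0167 1.65
```

Call:
drive_tool --motion '[-1.5, 0, 2.5, 0, -0.5, 0, 2.5, 0, 0, 0, 2, 0]'

```text
clock: 22.27
eef_pos: [544.4, 290.3, 139.6]
eef_rot: [-3.133, 0.053, 0.343]
wrist_force: [1.2, 0.4, 2.7]
finger_gap: 0.5
```

```bash
python3 b.py
```

```text
tcp h,y,z [ -1.3   1.1 139.6] [-3.133  0.053  0.343] F [ 1.3 -0.1  2.7] [ 0.13 -0.25  0.01] 0.4637610968629662 22.2667 1.65
```

Call:
drive_tool --motion '[-4, 0, 0, 0, -2, 0, 2, 0, 0, 0, 2.5, 0, 0, 0, 2, 0]'

```text
clock: 22.6
eef_pos: [538.0, 288.1, 132.8]
eef_rot: [-3.133, 0.052, 0.343]
wrist_force: [0.3, 0.6, 0.4]
finger_gap: 0.2
```

```bash
python3 b.py
```

```text
tcp h,y,z [ -8.1   1.1 132.8] [-3.133  0.052  0.343] F [0.5 0.5 0.4] [-0.05  0.11  0.02] 0.19555613865441931 22.6 1.65
```

The force dropped to zero with the tip at mouth level, so the pack has gone in. Lifting away and checking.

Call:
drive_tool --motion '[-3, 0, -10, 0, -5, 0, -20, 0, 0, 0, -30, 0, 0, 0, -30, 0, 0, 0, -10, 0, 0, 0, 0, 0, 0, 0, 0, 0, 0, 0, 0, 0]'

```text
clock: 23.27
eef_pos: [532.9, 285.3, 235.5]
eef_rot: [-3.134, 0.06, 0.343]
wrist_force: [-0.1, -0.5, -0.1]
finger_gap: 0.5
```

```bash
python3 b.py; python3 - <<'E'
from h import *
im=camera("wrist")[:,:,::-1];s=camera("scene")[:,:,::-1]
S=camera_info("scene");u,v=proj(S,np.array([546,289.7,140])).astype(int)
cv2.imwrite("pics/w15.png",np.hstack([cv2.resize(im[100:260,170:384],(400,300),interpolation=cv2.INTER_CUBIC),cv2.resize(s[v-30:v+30,u-40:u+40],(400,300),interpolation=cv2.INTER_CUBIC)]))
s0=cv2.imread("pics/scene0.png");d=cv2.absdiff(s0,s).max(2)[220:280,340:420];print("rack region changed px",(d>40).sum())
cv2.imwrite("pics/rk.png",s[220:280,340:420])
E
```

```text
tcp h,y,z [-1.380e+01  1.000e-01  2.355e+02] [-3.134  0.06   0.343] F [-0.2 -0.4 -0.1] [-0.02  0.08  0.02] 0.4544037695451947 23.2667 1.65
rack region changed px 112
```

View pics/w15.png

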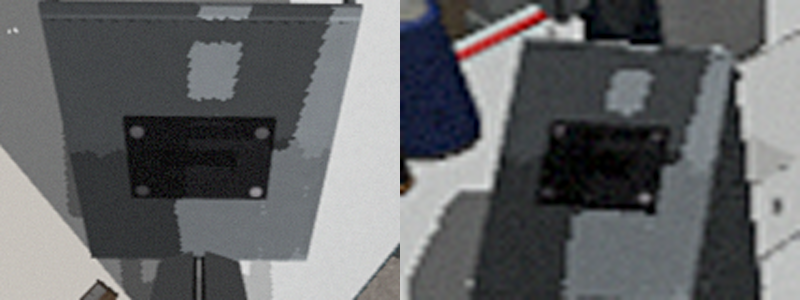

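Both views show the slot empty and the bezel clear, with the pack gone inside. Time is 23.3 s and nothing is touching. Handing in.

```bash
python3 -c "from cell import *;print(sign_off())"
```

```text
the job is handed in; nothing more can be done
None
```

The needle pack is in the returns box, and I handed the job in at about 23 s of the 51 s allowed.

**What I did:** I drew the pack straight up out of the rack's middle slot. The tool can't be tilted, so I tilted the pack about 28° in the pads against the front edge of the box, then turned the tool half round. I fed it in to about 30 mm and let it slide down onto the flap. Then I pushed it home with the closed fingers, with at most about 6 N showing in the readings.

**Last checks:**
- **Pack:** the push force fell to zero with the fingertips at the slot mouth. Both camera views afterwards show the slot empty and the arm clear.
- **Plates:** both were still standing in the rack when I last looked, just after drawing the pack out. At the end I only compared that area with the start picture; 112 pixels had changed, about what the missing pack would give.
- **Flap:** I couldn't see it inside the box, so that it shut is inferred from the empty slot and the lost force.
- **Other things:** I didn't check the spools, bobbins, chalk and bobbin case one by one. The arm only met the box and the pack.

**What went wrong:**
- The first attempt, with the pack upright, skimmed over the slot's sill.
- The second caught the slot's upper lip and needed a shift of about 5 mm.
- I viewed 15 pictures against the budget of 10, more than the one or two extra allowed.

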